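Isolate and brush out the fuse holder

TASK

Isolate the fuse holder by switching off only the two-pole breaker, the one with the wide joined handle (off is leaning towards the front of the row). Then take the bore brush from its fork and scrub inside the grey fuse holder with three full strokes, each from the bottom of the bore up to its mouth, without shoving the holder round on its turntable. Finally hang the brush back in its fork and leave the breaker off, with the other breakers and the parts lying about left as they are.

Things in the scene. Friction and masses are not known exactly. Their poses are not given: they have to be found in the camera images.
- breaker_row: Fixed zinc tray 120 mm (its x) by 172 mm (its y); origin under its centre on the mat. Four breakers lie in it face up, each 36 mm wide, at y = -54, -18, 18, 54 mm; which is where varies. Its -x side is the front, towards the robot. Breaker noses (x within 22.5 mm) top out 76 mm above the mat; outside them the breaker tops are at 46 mm.
- brk_two_handle (a joint): Two-pole breaker's handle, rad: about +0.5 = on (leaning to the row's +x, the back), about -0.5 = off (leaning to the row's -x, the front), 0 = upright, stops at +-0.5. Starts on. It stays where it is left; about 2 N at its end moves it.
- brk_two_tip (a point): Middle of the free end of the two-pole breaker's black handle: two toggles joined by a cross bar 31 mm wide along the row, 10 mm thick, 11 mm high. Hinge line along the row's y at the row's x = 0, 70 mm above the mat, 30 mm from this end, so the end swings 29 mm in all and stands about 97 mm above the mat when on or off.
- brk_a_tip (a point): Middle of the free end of a single-pole breaker's handle: one narrow black toggle 10 mm wide, 8 mm thick, with the same hinge height, length and swing. Starts on; to be left alone.
- brk_b_tip (a point): As brk_a_tip: another single-pole breaker that starts on; to be left alone.
- brk_c_tip (a point): As brk_a_tip: a single-pole breaker that starts off (leaning to the front); to be left alone.
- bore_mouth (a point): Centre of the open top of the grey tubular fuse holder, 133 mm above the mat. Upright tube, 68 mm outside (78 mm over ribs; flat terminal tags reach 52 mm from its axis), bore 54 mm across. It stands off centre on a round aluminium turntable, 190 mm across, top 25 mm above the mat, that turns stiffly: some 8 N sideways on the holder turns it.
- bore_floor (a point): Centre of the flat bottom of the bore, 33 mm above the mat, 100 mm straight below the mouth.
- brush: Loose bore brush, 185 mm long, 110 to 225 g, hung upright in its fork. Origin at the lower end of the bristles, z up its axis. Bristles 0 to 48 mm, 51 mm across (the outer 4.5 mm yields freely, the firm core is 42 mm across); steel stem 8 mm thick to 115; shoulder disc 34 mm across to 121; round handle 24 mm thick to 185, best gripped at about 155 mm.
- brush_shoulder (a point): Point on the brush's axis at the underside of its shoulder disc, 115 mm above the brush's origin.
- brush_rack: Fixed steel fork; origin on the mat straight below where the brush hangs. Two level prongs along its x, 10 mm wide, 18 mm apart, tops 135 mm above the mat, open at the -x end (towards the robot), where tips at x = -24 to -20 mm turn up 4 mm; closed at x = 12 mm; post at x = 60 mm, no higher. The stem slides in between the prongs, the shoulder rests on them.
- fork_seat (a point): Point between the prongs, level with their tops, 135 mm above the rack's origin: the middle of the shoulder's underside sits here when the brush hangs (brush origin then 20 mm above the mat).
- fuse_1: Bystander: white ceramic fuse with silver caps, 41 mm across, 146 mm long, lying on the mat behind the turntable along its own x; origin under its middle.
- fuse_2: Bystander: a second fuse like fuse_1.
- knurled_knob: Bystander: red knurled knob 60 mm across, 34 mm high, on the mat in front of the turntable; origin under its centre.
- insulator: Bystander: white porcelain insulator stub, 64 mm across, 74 mm high, standing in front of the turntable; origin under its centre.

How it is judged:
By the outcome, as a careful person would: the job done as asked, in the order asked, and still so for the second after the job is handed in, with the robot touching nothing.
It also fails if it takes over 72 s, if anything falls off the work surface, if the arm or the gripper's body presses on something with over 40 N, if the wrist force passes 120 N, or if a joint passes its speed limit or range.

ROBOT

A 6-joint arm with a two-finger parallel gripper is mounted at the origin on the work surface. World frame = base frame: x ahead of the robot, y to its left, z up, the work surface at z = 0. Lengths are in m, angles in rad, forces in N, time in s.
With the tool pointing down it reaches from about 0.375 to 0.975 m from the base axis. Payload 3.8 kg.
Tool frame: the origin (TCP) lies at the very end of the fingers, on their centre line; the grasp point (between the pads) lies 19 mm behind it; y points along the fingers, z is the direction in which the jaws open and shut, and the axes are right-handed (so a half turn about y gives the same grasp; the last joint's range is limited). The gripper opens to 88 mm and grips with 3 to 60 N. Pads are 18 mm wide; open, the fingers measure 123 mm over their backs; the gripper's body (75 mm by 187 mm) begins 45 mm behind the grasp point.
Start: joints at [1.206, 0.264, 1.604, -0, 1.274, -0.037], TCP at [0.217, 0.639, 0.239] pointing down, gripper open.
Joint ranges: [-2.63, 2.63], [-0.94, 2.18], [0.31, 2.57], [-1.31, 4.45], [0, 2.66], [-2.55, 2.55]. Speed limits (rad/s): [2.57, 2.57, 3.14, 3.14, 3.14, 3.14].

INTERFACE

Orientations are given as a unit quaternion [x, y, z, w].
In Python, from station import bot gives the robot as it stands.
- The arm moves only by the tool carry_out, never from a script. Its argument "commands" is text: rows parted by semicolons, each of 7 numbers parted by spaces: the shift along the world's x, y, z in cm, then the turn, a rotation vector about the world's x, y, z in degrees, then the finger opening in cm, from 0 to 8.81. A call has 1 to 20 rows; each row is the pose to reach, as a shift and turn from the pose commanded when the call began; what a row does not reach only later rows make up. A row lasts 1/10 s, in which the tool goes at most 50 mm and 8.59 degrees, less where a joint would pass 70% of its speed; a pose out of reach is approached as far as the arm can. A call with a gripper value outside its range is refused whole. The fingers move at their own pace and stop on an object; the grip force is fixed at half the most. Time passes only in rows, so rows that repeat a pose let the fingers close. It gives the time, the measured TCP pose, the force and the opening at its end, in the units of the state.
- bot.get_obs(): the state, without advancing time (a new reading comes with each control period).
- bot.capture(name): name is "scene" or "top" or "wrist"; returns (picture, depth): 384x512x3 uint8, blue, green, red; 384x512 float32, m along the optical axis (not along the pixel's ray), 0 where there is no reading.
- bot.get_calibration(name): a dict with "fx", "fy", "cx", "cy" (pixels), "R" (3x3) and "t" (3): a world point X has camera coordinates R X + t. Camera axes: x right, y down, z forward; pixel columns grow to the right and rows downward; lengths in m; the calibration is good to about 2 mm. A picture is of the moment at which its call begins: read the wrist's pose just before it. get_calibration takes no time and is no camera call; for the wrist camera it gives the pose at the moment of the call.
- bot.job_done(): hands the job in, once; it reports no verdict.
The state is a dict: "clock": time; "q": joint angles; "dq": joint speeds; "tau": joint torques, N m; "position": TCP position; "tcp_rot": TCP orientation; "ft_force": force on the tool from outside, world axes, zero at the start; "wrist_torque": the same for the moment, N m; "gripper_width": finger opening in m.
Only numpy, scipy, OpenCV 4.12 (cv2) and the standard library are available. Lean on these libraries where they do the work, as an engineer would, in place of code of your own. Each camera call takes 0.05 s, during which the arm holds its last target. There are 200 camera calls.

## Working session

There is one attempt and no reset: what is moved stays moved. The work goes in short steps, Python scripts to look and compute and a tool call to move; the robot and the scene stay as the last step left them, time stands still between calls to the robot, and variables do not carry over. Pictures are saved under pics/ and viewed, about 8 in all and at most 12, crops included, and the job is handed in when it is done.

Besides the shell and the picture viewer there is one more tool, called by a JSON object that holds its "method" and its "body". carry_out: Moves the arm, as the interface text tells. Its arguments: {"type":"object","properties":{"commands":{"type":"string"}},"required":["commands"]}

```bash
mkdir -p pics; ls; cat > h.py <<'E'
import numpy as np, cv2
from station import bot
def cap(n):
    c=bot.get_calibration(n); p,d=bot.capture(n); return p,d,c
def cloud(d,c):
    v,u=np.mgrid[:d.shape[0],:d.shape[1]]
    P=np.stack([(u-c['cx'])/c['fx']*d,(v-c['cy'])/c['fy']*d,d],-1)
    W=(P-np.array(c['t']))@np.array(c['R']); W[d==0]=np.nan; return W
def ray(c,u,v,z):
    R=np.array(c['R']);o=-R.T@np.array(c['t']);r=R.T@np.array([(u-c['cx'])/c['fx'],(v-c['cy'])/c['fy'],1])
    return o+r*(z-o[2])/r[2]
E
python3 - <<'E'
from h import *
print(bot.get_obs())
for n in ("top","scene"):
    p,d,c=cap(n); np.savez(n+'.npz',p=p,d=d,**c); print(n,c, np.isfinite(d).all(), (d==0).mean())
    cv2.imwrite(f'pics/{n}0.png',cv2.resize(p,(768,576)))
E
```

```text
pics
{'clock': 0.0, 'q': array([ 1.20608780e+00,  2.64749383e-01,  1.60535058e+00,  2.58252005e-06,
        1.27368421e+00, -3.68822109e-02]), 'dq': array([ 0.00045402, -0.0007929 ,  0.00032698,  0.00092332,  0.00029695,
        0.00066792]), 'tau': array([-7.36394013e-04, -5.02113819e+01, -3.56874633e+01,  7.28401844e-02,
        2.95140187e-02, -1.83114762e-04]), 'position': array([0.21708128, 0.63840449, 0.23740318]), 'tcp_rot': array([ 0.69838754, -0.11554138,  0.1152306 , -0.69686939]), 'ft_force': array([ 0.32836953, -0.23751722, -0.14273091]), 'wrist_torque': array([-0.00876754,  0.00414842, -0.0159295 ]), 'gripper_width': 0.08801768789333082}
top {'fx': 421.280778052916, 'fy': 421.280778052916, 'cx': 258.0940467563341, 'cy': 194.25762981442983, 'R': array([[-1.58711284e-02, -9.99873790e-01,  7.14636618e-04],
       [-9.88876825e-01,  1.55908516e-02, -1.47917378e-01],
       [ 1.47887568e-01, -3.05430329e-03, -9.88999463e-01]]), 't': array([0.01503324, 0.59857354, 1.16808271])} True 0.0037638346354166665
scene {'fx': 441.6231708461203, 'fy': 441.6231708461203, 'cx': 258.11682115378414, 'cy': 191.55832741073522, 'R': array([[ 0.76599536,  0.64258424,  0.01834669],
       [ 0.41811913, -0.47633663, -0.77348549],
       [-0.48829039,  0.6001574 , -0.63354842]]), 't': array([-0.43077054, -0.17306958,  1.47783738])} True 0.0038553873697916665
```

View pics/top0.png

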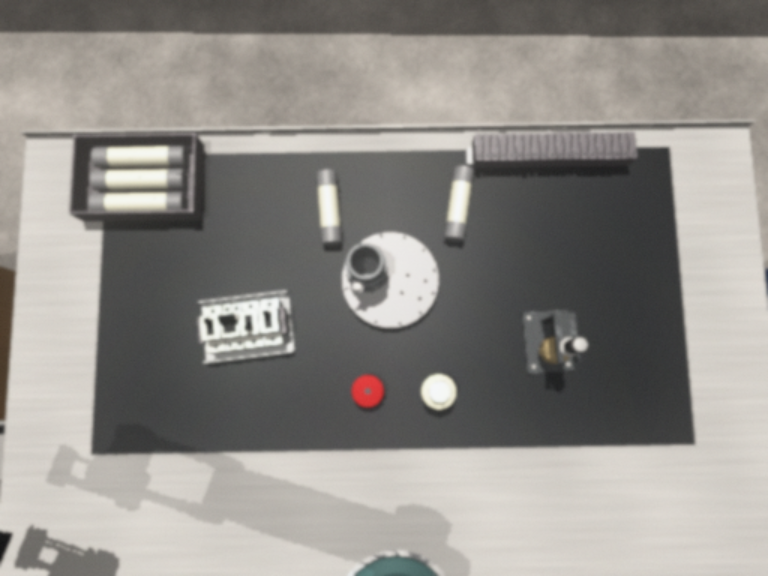

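View pics/scene0.png

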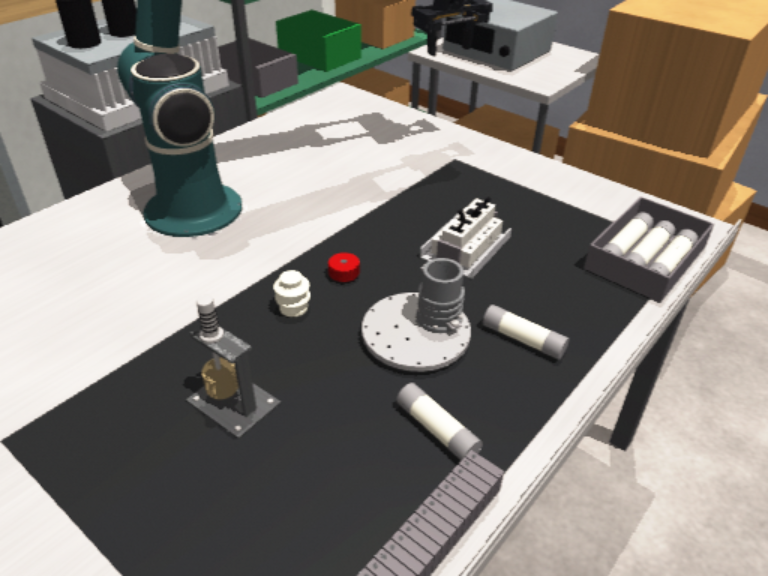

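The top view shows (768 px scale): breaker row about (245,327) with the wide handle at (230,322), bore at (367,262), and brush and rack at (550,345) with the handle end at (580,345). Next I'll measure these from the depth clouds.

```bash
python3 - <<'E'
from h import *
for n in ("top","scene"):
    f=np.load(n+'.npz'); d=f['d'];p=f['p'];c={k:f[k] for k in f.files}
    W=cloud(d,c); np.save(n+'W.npy',W)
    x,y,z=W[...,0],W[...,1],W[...,2]
    print(n)
    def box(a,b,cc,dd,z0,z1): return (x>a)&(x<b)&(y>cc)&(y<dd)&(z>z0)&(z<z1)
    g=ray(c,245*2/3,327*2/3,.05) if n=="top" else g
    if n=="top": b=ray(c,367*2/3,262*2/3,.133); k=ray(c,580*2/3,345*2/3,.2); print(g,b,k)
    for name,q,r,z0,z1 in (("mouth",b,.06,.122,.14),("brush",k,.08,.16,.23),("disc",k,.08,.128,.145),("nose",g,.12,.06,.082),("handles",g,.12,.086,.12),("tray",g,.13,.006,.082)):
        m=box(q[0]-r,q[0]+r,q[1]-r,q[1]+r,z0,z1)
        P=W[m]
        if len(P)<5: print(name,len(P)); continue
        rect=cv2.minAreaRect((P[:,:2]*1000).astype(np.float32))
        (cx,cy),rad=cv2.minEnclosingCircle((P[:,:2]*1000).astype(np.float32))
        print(name,len(P),"mean",P.mean(0).round(4),"max z",P[:,2].max().round(4),"rect",np.round(rect[0],1),np.round(rect[1],1),round(rect[2],1),"circ",round(cx,1),round(cy,1),round(rad,1))
f=np.load('top.npz');p=f['p']
g=cv2.resize(p[180:250,120:210],None,fx=4,fy=4,interpolation=cv2.INTER_CUBIC); h=cv2.resize(p[195:260,335:405],None,fx=4,fy=4,interpolation=cv2.INTER_CUBIC)
f=np.load('scene.npz');p=f['p'];s=cv2.resize(p[120:185,275:345],None,fx=4,fy=4,interpolation=cv2.INTER_CUBIC);t=cv2.resize(p[190:290,115:190],None,fx=2.8,fy=2.8,interpolation=cv2.INTER_CUBIC)
o=np.zeros((580,760,3),np.uint8)
for im,a,b in((g,0,0),(h,0,380),(s,290,0),(t,290,380)): o[a:a+im.shape[0],b:b+im.shape[1]]=im
cv2.imwrite('pics/crops.png',o)
E
```

```text
top
[0.53397102 0.27582159 0.05      ] [0.63924398 0.04103465 0.133     ] [ 0.48106078 -0.31062508  0.2       ]
mouth 205 mean [0.642  0.0447 0.1315] max z 0.1378 rect [641.3  45.6] [64.7 67. ] 88.9 circ 641.3 44.3 34.2
brush 121 mean [ 0.4813 -0.3062  0.1952] max z 0.2108 rect [ 482.1 -309. ] [22.4 23.5] 71.3 circ 482.2 -309.5 12.2
disc 385 mean [ 0.5044 -0.3051  0.1355] max z 0.1448 rect [ 499.  -307.4] [86.7 38.9] 2.5 circ 499.9 -307.4 46.4
nose 720 mean [0.536  0.2771 0.0754] max z 0.082 rect [538.1 281.1] [ 45.5 144.2] 6.2 circ 538.1 280.2 73.3
handles 124 mean [0.5443 0.2875 0.0941] max z 0.1013 rect [539.1 281.6] [ 33.7 117.5] 4.3 circ 548.6 282.3 58.8
tray 1979 mean [0.5354 0.2746 0.0511] max z 0.082 rect [533.7 278. ] [257.4 252.7] 0.5 circ 536.8 282.3 171.7
scene
mouth 304 mean [0.6444 0.0425 0.1309] max z 0.1383 rect [643.3  43.7] [65.3 68.4] 36.7 circ 643.7 44.5 34.8
brush 251 mean [ 0.4892 -0.3127  0.1889] max z 0.2086 rect [ 484.7 -310.2] [24.3 23.6] 36.5 circ 484.9 -309.6 13.2
disc 472 mean [ 0.5111 -0.3099  0.1371] max z 0.145 rect [ 500.9 -306.9] [89.4 40.5] 2.2 circ 500.6 -308.9 47.2
nose 459 mean [0.5461 0.2682 0.0751] max z 0.0819 rect [540.5 278.3] [ 48.8 152.5] 6.4 circ 541.5 280.0 77.8
handles 93 mean [0.5465 0.2805 0.095 ] max z 0.1022 rect [540.5 284.3] [ 31.7 126. ] 3.5 circ 546.8 284.7 63.0
tray 1542 mean [0.5569 0.2607 0.0458] max z 0.0819 rect [534.1 275.9] [253.9 256.6] 1.7 circ 535.6 274.0 171.2
```

View pics/crops.png

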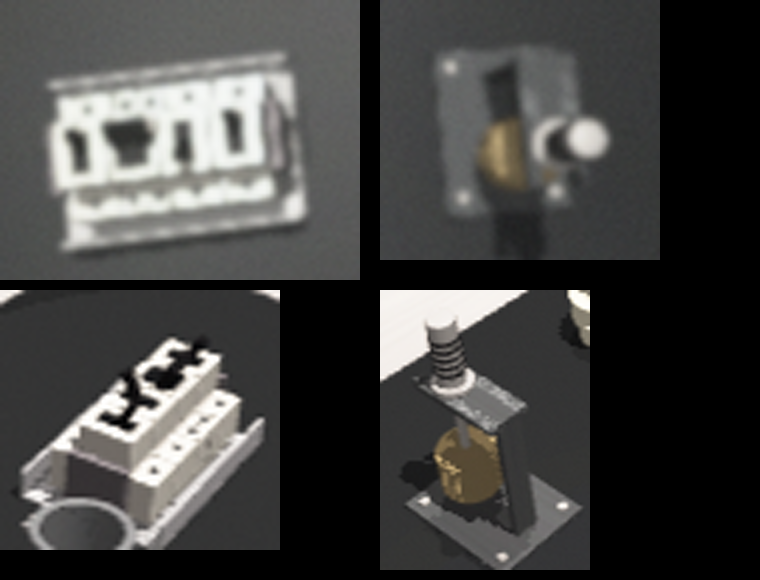

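Crops: the row is yawed about +6°. The wide handle is second from the left, at row y=+18. The brush hangs in the fork with its shoulder on the prongs. I'll move above the row to check with the wrist camera.

```bash
cat >> h.py <<'E'
from scipy.spatial.transform import Rotation as Ro
def st():
    o=bot.get_obs(); M=Ro.from_quat(o['tcp_rot']).as_matrix()
    print('t',round(o['clock'],2),'pos',o['position'].round(4),'y',M[:,1].round(3),'jaw',M[:,2].round(3),'yaw',np.degrees(np.arctan2(M[1,2],M[0,2])).round(1),'F',o['ft_force'].round(1),'w',round(o['gripper_width'],4),'q',o['q'].round(2))
    return o
E
python3 - <<'E'
from h import *
st(); c=bot.get_calibration('wrist'); R=np.array(c['R']); print(-R.T@c['t'],R[2], c['fx'])
E
```

```text
t 0.1 pos [0.2171 0.6385 0.2375] y [-0.001 -0.002 -1.   ] jaw [ 0.322  0.947 -0.002] yaw 71.2 F [ 0.1 -0.4 -0.8] w 0.0882 q [ 1.21  0.26  1.61 -0.    1.27 -0.04]
[0.14833399 0.66284777 0.38459496] [ 0.26750588 -0.09392383 -0.95896763] 297.2711546397099
```

{"method": "carry_out", "body": {"commands": "8 -8.5 0 0 0 6 8.8;16 -17 0 0 0 12 8.8;24 -25.5 0 0 0 18 4;32.3 -34.1 -3.5 0 0 25 0;32.3 -34.1 -3.5 0 0 25 0;32.3 -34.1 -3.5 0 0 25 0;32.3 -34.1 -3.5 0 0 25 0;32.3 -34.1 -3.5 0 0 25 0;32.3 -34.1 -3.5 0 0 25 0;32.3 -34.1 -3.5 0 0 25 0;32.3 -34.1 -3.5 0 0 25 0;32.3 -34.1 -3.5 0 0 25 0;32.3 -34.1 -3.5 0 0 25 0"}}

```text
clock: 1.4
position: [0.5394, 0.2989, 0.2036]
tcp_rot: [-0.706, -0.038, 0.039, 0.706]
ft_force: [-0.1, 0.1, 0.0]
gripper_width: 0.0022
```

```bash
python3 - <<'E'
from h import *
st(); p,d,c=cap('wrist'); W=cloud(d,c)
x,y,z=W[...,0],W[...,1],W[...,2]
near=(abs(x-.54)<.1)&(abs(y-.28)<.1)
m=near&(z>.068)&(z<.082); r=cv2.minAreaRect((W[m][:,:2]*1000).astype(np.float32)); print('nose',m.sum(),r)
dark=(p.max(2)<60)&near&(z>.084)&(z<.108)
n,l,s,ce=cv2.connectedComponentsWithStats(dark.astype(np.uint8))
for i in range(1,n):
    if s[i,4]>30:
        P=W[l==i]; print(s[i],P.mean(0).round(4),P.min(0).round(4),P.max(0).round(4))
cv2.imwrite('pics/w1.png',p)
E
```

```text
t 1.4 pos [0.5394 0.2989 0.2036] y [-0.001  0.    -1.   ] jaw [-0.109  0.994  0.   ] yaw 96.3 F [-0.1  0.1  0. ] w 0.0022 q [ 0.47  0.18  1.77  0.    1.19 -1.22]
nose 5773 ((539.7276000976562, 283.82415771484375), (45.35059356689453, 143.25363159179688), 6.201573371887207)
[215 167  13  14 158] [0.5308 0.2653 0.0953] [0.5245 0.26   0.0841] [0.54   0.2702 0.1004]
[176 184  14  19 211] [0.5533 0.2318 0.0934] [0.5469 0.2264 0.084 ] [0.5609 0.2363 0.1003]
[244 184  35  21 570] [0.5468 0.3023 0.0948] [0.5382 0.2873 0.084 ] [0.5564 0.3178 0.1005]
[294 184  12  19 189] [0.542  0.3374 0.0936] [0.5356 0.3331 0.0841] [0.5495 0.3428 0.1003]
```

View pics/w1.png

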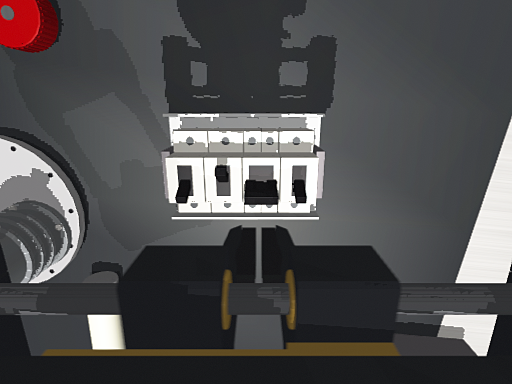

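The wrist view confirms the two-pole bar at pixel (262,192), leaning back (on). Brk_c at (222,173) is off, and a and b are on. Next: go down behind the bar and sweep it forward.

{"method": "carry_out", "body": {"commands": "3.5 0.6 0 0 0 0 0;3.5 0.6 -4 0 0 0 0;3.5 0.6 -8 0 0 0 0;3.5 0.6 -11.4 0 0 0 0;3.5 0.6 -11.4 0 0 0 0;3.5 0.6 -11.4 0 0 0 0;2.8 0.5 -11.4 0 0 0 0;2.2 0.5 -11.4 0 0 0 0;1.6 0.4 -11.4 0 0 0 0;1.1 0.4 -11.4 0 0 0 0;0.7 0.3 -11.4 0 0 0 0;0.4 0.3 -11.4 0 0 0 0;0.2 0.3 -11.4 0 0 0 0;0.2 0.3 -11.4 0 0 0 0"}}

```text
clock: 2.85
position: [0.5423, 0.3011, 0.09]
tcp_rot: [-0.706, -0.039, 0.038, 0.706]
ft_force: [2.6, 0.5, 5.3]
gripper_width: 0.0003
```

{"method": "carry_out", "body": {"commands": "-0.2 0 0 0 0 0 0;-0.2 0 0 0 0 0 0;-0.2 0 0 0 0 0 0"}}

```text
clock: 3.15
position: [0.5419, 0.3011, 0.0903]
tcp_rot: [-0.706, -0.04, 0.037, 0.706]
ft_force: [6.0, 0.1, 3.9]
gripper_width: 0.0005
```

{"method": "carry_out", "body": {"commands": "1 0.1 0 0 0 0 0;1.5 0.1 1 0 0 0 0;1.5 0.1 5 0 0 0 0;0.5 0.1 9 0 0 0 0;0 0.1 12 0 0 0 0;0 0.1 12 0 0 0 0;0 0.1 12 0 0 0 0"}}

```text
clock: 3.85
position: [0.5401, 0.302, 0.2099]
tcp_rot: [0.706, 0.038, -0.038, -0.706]
ft_force: [-0.7, 0.9, -0.5]
gripper_width: 0.0008
```

```bash
python3 - <<'E'
from h import *
st(); p,d,c=cap('wrist'); W=cloud(d,c)
x,y,z=W[...,0],W[...,1],W[...,2]
near=(abs(x-.54)<.1)&(abs(y-.28)<.1)
dark=(p.max(2)<60)&near&(z>.084)&(z<.108)
n,l,s,ce=cv2.connectedComponentsWithStats(dark.astype(np.uint8))
for i in range(1,n):
    if s[i,4]>30:
        P=W[l==i]; a=Ro.from_euler('z',-6.2,degrees=True).apply(P-[.5397,.2838,0]);print(s[i],'row',np.median(a,0).round(4),a.min(0).round(4),a.max(0).round(4))
E
```

```text
t 3.85 pos [0.5401 0.302  0.2099] y [-0. -0. -1.] jaw [-0.108  0.994  0.   ] yaw 96.2 F [-0.7  0.9 -0.5] w 0.0008 q [ 0.47  0.18  1.76  0.    1.2  -1.21]
[241 163  33  15 448] row [-0.0129  0.0172  0.097 ] [-0.0181  0.0028  0.0841] [-0.0021  0.0318  0.1005]
[212 165  14  13 146] row [-0.0113 -0.0174  0.0972] [-0.0165 -0.0227  0.084 ] [-0.0022 -0.0129  0.1007]
[174 181  14  18 196] row [ 0.0077 -0.0532  0.0939] [ 0.0016 -0.0585  0.084 ] [ 0.0148 -0.0487  0.1002]
[291 180  11  20 177] row [0.0074 0.053  0.0951] [0.0007 0.0488 0.0841] [0.0153 0.0579 0.1013]
```

Two-pole is now off, at the same lean as brk_c, and a, b and c are unchanged. Moving over the brush.

{"method": "carry_out", "body": {"commands": "0 -2 4 0 0 0 4;0 -7 7 0 0 -8 8.8;0 -12 7 0 0 -16 8.8;0 -17 7 0 0 -24 8.8;0 -22 7 0 0 -32 8.8;-1 -27 7 0 0 -40 8.8;-2 -32 7 0 0 -48 8.8;-3 -37 7 0 0 -56 8.8;-4 -42 7 0 0 -64 8.8;-5 -47 7 0 0 -72 8.8;-5.8 -52 7 0 0 -80 8.8;-5.8 -57 7 0 0 -88 8.8;-5.8 -61.1 7 0 0 -90 8.8;-5.8 -61.1 7 0 0 -90 8.8;-5.8 -61.1 7 0 0 -90 8.8;-5.8 -61.1 7 0 0 -90 8.8;-5.8 -61.1 7 0 0 -90 8.8;-5.8 -61.1 7 0 0 -90 8.8"}}

```text
clock: 5.7
position: [0.4826, -0.3074, 0.2796]
tcp_rot: [-0.527, 0.472, -0.471, 0.527]
ft_force: [-0.4, -0.5, -0.2]
gripper_width: 0.0879
```

```bash
python3 - <<'E'
from h import *
st(); p,d,c=cap('wrist'); W=cloud(d,c)
x,y,z=W[...,0],W[...,1],W[...,2]
near=(abs(x-.50)<.1)&(abs(y+.31)<.06)
for a,b in((.196,.212),(.15,.196),(.130,.146)):
    m=near&(z>a)&(z<b); P=W[m]
    if len(P)>10:
        r=cv2.minAreaRect((P[:,:2]*1000).astype(np.float32)); print(a,len(P),P.mean(0).round(4),r)
cv2.imwrite('pics/w2.png',p)
E
```

```text
t 5.7 pos [ 0.4826 -0.3074  0.2796] y [-0.  0. -1.] jaw [ 0.994  0.111 -0.   ] yaw 6.3 F [-0.4 -0.5 -0.2] w 0.0879 q [-0.61  0.05  1.78  0.    1.32 -0.72]
0.196 719 [ 0.4838 -0.3063  0.2052] ((483.8045654296875, -307.2831115722656), (23.02991485595703, 22.27498435974121), 30.577871322631836)
0.15 329 [ 0.4829 -0.2985  0.1766] ((482.7984619140625, -301.74310302734375), (24.429162979125977, 12.338543891906738), 10.887959480285645)
0.13 2469 [ 0.5071 -0.3025  0.1368] ((501.0149841308594, -305.7027587890625), (87.00037384033203, 38.20111846923828), 2.570298433303833)
```

View pics/w2.png

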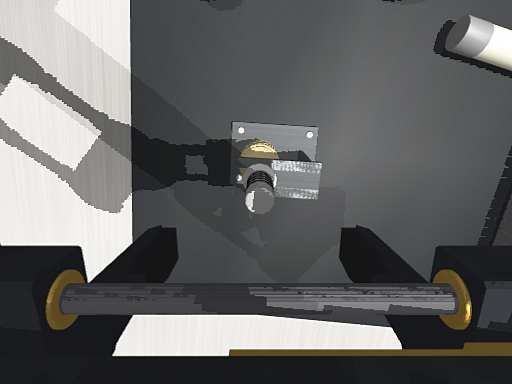

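The wrist view shows the brush handle end at (259,200), between the open fingers, with the fork plate behind it. Centre is (0.4838,-0.3072). Going down and grasping.

{"method": "carry_out", "body": {"commands": "0.1 0 -4 0 0 0 8.8;0.1 0 -8 0 0 0 8.8;0.1 0 -11 0 0 0 8.8;0.1 0 -12.4 0 0 0 8.8;0.1 0 -12.4 0 0 0 8.8;0.1 0 -12.4 0 0 0 1;0.1 0 -12.4 0 0 0 1;0.1 0 -12.4 0 0 0 1;0.1 0 -12.4 0 0 0 1;0.1 0 -12.4 0 0 0 1;0.1 0 -12.4 0 0 0 1;0.1 0 -12.4 0 0 0 1;0.1 0 -12.4 0 0 0 1;0.1 0 -12.4 0 0 0 1"}}

```text
clock: 7.15
position: [0.4834, -0.3089, 0.1556]
tcp_rot: [-0.526, 0.472, -0.472, 0.526]
ft_force: [-0.1, 0.4, -0.6]
gripper_width: 0.0237
```

{"method": "carry_out", "body": {"commands": "0 0 0.4 0 0 0 1;0 0 0.8 0 0 0 1;0 0 0.8 0 0 0 1;-1 0 0.8 0 0 0 1;-2 -0.1 0.8 0 0 0 1;-4 -0.2 0.8 0 0 0 1;-6 -0.3 0.8 0 0 0 1;-7.5 -0.3 0.8 0 0 0 1;-7.5 -0.3 0.8 0 0 0 1"}}

```text
clock: 8.05
position: [0.406, -0.3116, 0.1633]
tcp_rot: [0.526, -0.473, 0.472, -0.526]
ft_force: [0.3, 0.9, -2.5]
gripper_width: 0.0232
```

{"method": "carry_out", "body": {"commands": "-0.5 0 4 0 0 0 1;-0.5 0 8 0 0 0 1;-0.5 0 12 0 0 0 1;0 2 15.7 0 0 0 1;3 5.4 15.7 0 0 0 1;6 9 15.7 0 0 0 1;9 12.5 15.7 0 0 0 1;12 16 15.7 0 0 0 1;15 19 15.7 0 0 0 1;18 22 15.7 0 0 0 1;21 25 15.7 0 0 0 1;23.6 27.2 15.7 0 0 0 1;23.6 27.2 15.7 0 0 0 1;23.6 27.2 15.7 0 0 0 1;23.6 27.2 15.7 0 0 0 1;23.6 27.2 15.7 0 0 0 1"}}

```text
clock: 9.65
position: [0.6437, -0.0408, 0.3209]
tcp_rot: [0.526, -0.472, 0.473, -0.526]
ft_force: [0.3, -0.6, -2.4]
gripper_width: 0.0232
```

```bash
python3 - <<'E'
from h import *
o=st(); 
p,d,c=cap('wrist'); W=cloud(d,c); x,y,z=W[...,0],W[...,1],W[...,2]
m=(np.hypot(x-.642,y-.045)<.06)&(z>.126)&(z<.139); P=(W[m][:,:2]*1000).astype(np.float32)
print('mouth',len(P),cv2.minEnclosingCircle(P),cv2.minAreaRect(P))
q=W[m][:,:2]*1000; r=np.hypot(*(q-np.array([642,45])).T)
out=p.copy(); out[m]=(0,0,255); cv2.imwrite('pics/w3.png',out)
for n in('scene','top'):
    p2,d2,c2=cap(n); V=cloud(d2,c2); vx,vy,vz=V[...,0],V[...,1],V[...,2]
    for a,b in((.184,.235),(.236,.29),(.292,.31)):
        k=(np.hypot(vx-o['position'][0],vy-o['position'][1])<.045)&(vz>a)&(vz<b); Q=V[k]
        if len(Q)>8: print(n,a,len(Q),Q.mean(0).round(4),Q.min(0).round(4),Q.max(0).round(4))
    k=(np.hypot(vx-.642,vy-.045)<.06)&(vz>.126)&(vz<.139);print(n,cv2.minEnclosingCircle((V[k][:,:2]*1000).astype(np.float32)))
    if n=='scene': cv2.imwrite('pics/s3.png',cv2.resize(p2[:300,150:450],None,fx=2,fy=2))
E
```

```text
t 9.65 pos [ 0.6437 -0.0408  0.3209] y [ 0. -0. -1.] jaw [0.994 0.107 0.   ] yaw 6.1 F [ 0.3 -0.6 -2.4] w 0.0232 q [-0.1   0.17  1.57 -0.    1.4  -0.21]
mouth 1282 ((644.0371704101562, 46.66535186767578), 33.875587463378906) ((644.0040283203125, 46.64533615112305), (66.4025650024414, 65.85999298095703), 6.015322208404541)
scene 0.184 433 [ 0.6527 -0.0533  0.2172] [ 0.6192 -0.0697  0.1883] [ 0.6697 -0.0192  0.235 ]
scene 0.236 105 [ 0.6453 -0.043   0.2559] [ 0.6222 -0.0632  0.236 ] [ 0.6641 -0.0201  0.2898]
scene 0.292 81 [ 0.6485 -0.0489  0.3066] [ 0.6271 -0.0593  0.2927] [ 0.6599 -0.0272  0.31  ]
scene ((641.9329833984375, 43.632667541503906), 35.83610534667969)
top 0.184 74 [ 0.6265 -0.0439  0.2247] [ 0.6176 -0.064   0.19  ] [ 0.6383 -0.0171  0.2348]
top ((641.756103515625, 49.583251953125), 32.927085876464844)
```

View pics/w3.png

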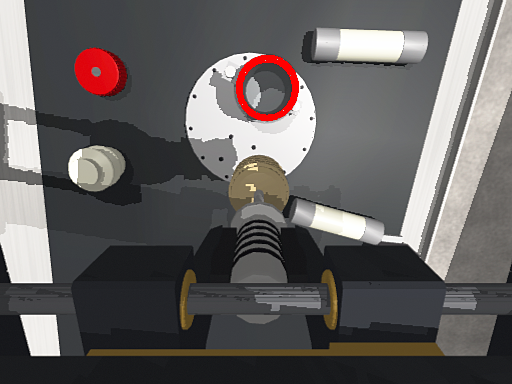

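View pics/s3.png

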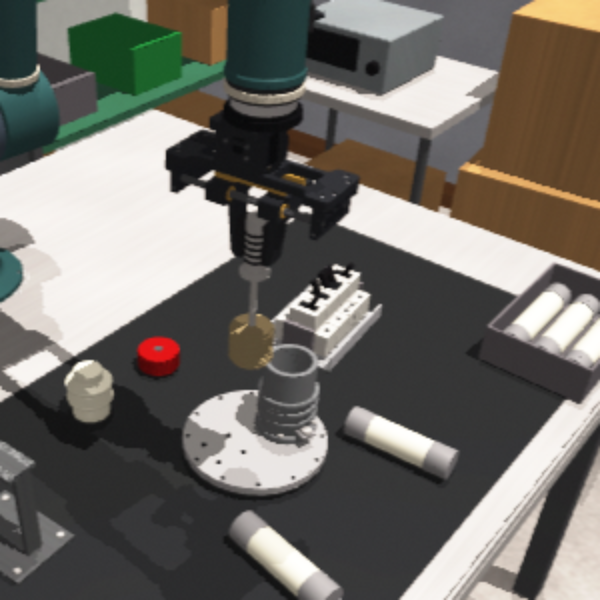

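The wrist and scene views agree on the bore mouth at about (0.643,0.0455) and show the brush hanging straight in the jaws. Relative shift is about (-0.1,+8.8) cm. I'll enter and check the forces.

{"method": "carry_out", "body": {"commands": "-0.1 4 0 0 0 0 1;-0.1 8 0 0 0 0 1;-0.1 8.8 0 0 0 0 1;-0.1 8.8 0 0 0 0 1;-0.1 8.8 -3 0 0 0 1;-0.1 8.8 -5 0 0 0 1;-0.1 8.8 -6 0 0 0 1;-0.1 8.8 -7 0 0 0 1;-0.1 8.8 -7 0 0 0 1"}}

```text
clock: 10.7
position: [0.6427, 0.0472, 0.2494]
tcp_rot: [0.527, -0.473, 0.472, -0.526]
ft_force: [-0.1, -0.8, -2.1]
gripper_width: 0.0233
```

```bash
python3 - <<'E'
from h import *
o=st(); print(o['wrist_torque'])
p,d,c=cap('scene'); cv2.imwrite('pics/s4.png',cv2.resize(p[60:220,200:360],None,fx=3.5,fy=3.5,interpolation=cv2.INTER_CUBIC))
E
```

```text
t 10.7 pos [0.6427 0.0472 0.2494] y [-0.002 -0.    -1.   ] jaw [ 0.994  0.107 -0.002] yaw 6.2 F [-0.1 -0.8 -2.1] w 0.0233 q [ 0.03  0.2   1.66 -0.    1.28 -0.07]
[-0.00653903  0.07666695 -0.03251182]
```

View pics/s4.png

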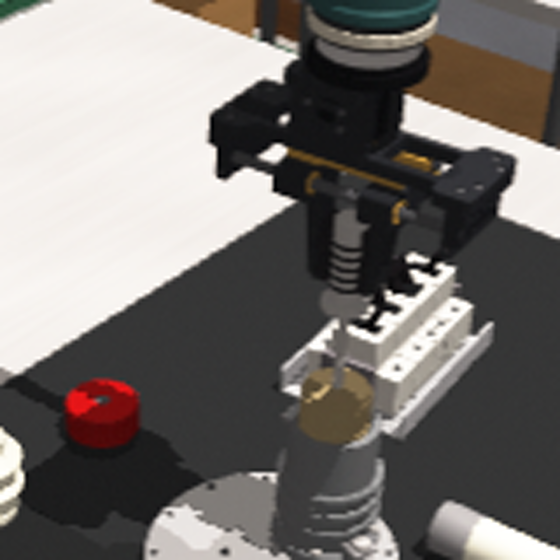

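The scene view shows the bristles entering the bore with no side force. I'll descend towards the floor and feel for it.

{"method": "carry_out", "body": {"commands": "0 0 -2 0 0 0 1;0 0 -4 0 0 0 1;0 0 -6 0 0 0 1;0 0 -7 0 0 0 1;0 0 -7.7 0 0 0 1;0 0 -7.9 0 0 0 1;0 0 -7.9 0 0 0 1"}}

```text
clock: 11.45
position: [0.6438, 0.0481, 0.1724]
tcp_rot: [-0.526, 0.472, -0.472, 0.527]
ft_force: [-1.1, -0.3, -1.5]
gripper_width: 0.0233
```

{"method": "carry_out", "body": {"commands": "0 0 -0.2 0 0 0 1;0 0 -0.2 0 0 0 1;0 0 -0.3 0 0 0 1;0 0 -0.3 0 0 0 1"}}

```text
clock: 11.85
position: [0.6443, 0.048, 0.1706]
tcp_rot: [-0.526, 0.471, -0.473, 0.527]
ft_force: [-1.5, -0.8, 4.9]
gripper_width: 0.0229
```

Floor contact felt at TCP z=0.1706. Now the strokes.

{"method": "carry_out", "body": {"commands": "-0.1 -0.1 2 0 0 0 1;-0.1 -0.1 4 0 0 0 1;-0.1 -0.1 6 0 0 0 1;-0.1 -0.1 8 0 0 0 1;-0.1 -0.1 9.2 0 0 0 1;-0.1 -0.1 9.2 0 0 0 1;-0.1 -0.1 9.2 0 0 0 1"}}

```text
clock: 12.55
position: [0.642, 0.0471, 0.26]
tcp_rot: [0.527, -0.472, 0.472, -0.526]
ft_force: [0.1, -1.3, -3.3]
gripper_width: 0.0236
```

{"method": "carry_out", "body": {"commands": "0 0 0.7 0 0 0 1;0 0 0.7 0 0 0 1;0 -0.1 -2 0 0 0 1;0 -0.1 -4 0 0 0 1;0 -0.1 -6 0 0 0 1;0 -0.1 -8 0 0 0 1;0 -0.1 -8.8 0 0 0 1;0 -0.1 -9.1 0 0 0 1;0 -0.1 -9.2 0 0 0 1;0 -0.1 -9.2 0 0 0 1"}}

```text
clock: 13.55
position: [0.6422, 0.046, 0.1706]
tcp_rot: [0.527, -0.472, 0.472, -0.526]
ft_force: [-3.3, -0.1, 5.2]
gripper_width: 0.0232
```

{"method": "carry_out", "body": {"commands": "0 0 2 0 0 0 1;0 0 4 0 0 0 1;0 0 6 0 0 0 1;0 0 8 0 0 0 1;0 0 9.3 0 0 0 1;0 0 9.9 0 0 0 1;0 0 9.9 0 0 0 1;0 0 9.9 0 0 0 1"}}

```text
clock: 14.35
position: [0.6419, 0.046, 0.2667]
tcp_rot: [0.527, -0.473, 0.472, -0.526]
ft_force: [0.1, 0.5, -1.9]
gripper_width: 0.0232
```

{"method": "carry_out", "body": {"commands": "0 0 -2 0 0 0 1;0 0 -4 0 0 0 1;0 0 -6 0 0 0 1;0 0 -8 0 0 0 1;0 0 -9.3 0 0 0 1;0 0 -9.7 0 0 0 1;0 0 -9.9 0 0 0 1;0 0 -9.9 0 0 0 1"}}

```text
clock: 15.15
position: [0.6415, 0.046, 0.1699]
tcp_rot: [0.527, -0.473, 0.472, -0.526]
ft_force: [-5.3, 0.1, 5.7]
gripper_width: 0.023
```

{"method": "carry_out", "body": {"commands": "0 0 2 0 0 0 1;0 0 4 0 0 0 1;0 0 6 0 0 0 1;0 0 8 0 0 0 1;0 0 9.3 0 0 0 1;0 0 9.9 0 0 0 1;0 0 9.9 0 0 0 1;0 0 9.9 0 0 0 1"}}

```text
clock: 15.95
position: [0.6418, 0.0461, 0.2665]
tcp_rot: [0.527, -0.473, 0.472, -0.526]
ft_force: [-0.0, -0.2, -2.6]
gripper_width: 0.0231
```

Three strokes done (0.170 → 0.266 each). Withdrawing and carrying the brush back in front of the fork.

{"method": "carry_out", "body": {"commands": "0 0 3 0 0 0 1;0 0 5.4 0 0 0 1;0 0 5.4 0 0 0 1;-2.5 -3.6 5.4 0 0 0 1;-5 -7.5 5.4 0 0 0 1;-7.5 -11.4 5.4 0 0 0 1;-10 -15.2 5.4 0 0 0 1;-12.6 -19 5.4 0 0 0 1;-15.1 -23 5.4 0 0 0 1;-17.7 -26.8 5.4 0 0 0 1;-20.2 -30.6 5.4 0 0 0 1;-22.7 -34.4 5.4 0 0 0 1;-23.6 -35.8 5.4 0 0 0 1;-23.6 -35.8 5.4 0 0 0 1;-23.6 -35.8 5.4 0 0 0 1;-23.6 -35.8 5.4 0 0 0 1"}}

```text
clock: 17.55
position: [0.4066, -0.3109, 0.3206]
tcp_rot: [-0.526, 0.473, -0.471, 0.527]
ft_force: [0.2, 0.3, -2.3]
gripper_width: 0.0231
```

```bash
python3 - <<'E'
from h import *
o=st(); p,d,c=cap('scene'); V=cloud(d,c); vx,vy,vz=V[...,0],V[...,1],V[...,2]
k=(np.hypot(vx-.642,vy-.045)<.06)&(vz>.126)&(vz<.139);print(cv2.minEnclosingCircle((V[k][:,:2]*1000).astype(np.float32)))
p0=np.load('scene.npz')['p']
cv2.imwrite('pics/s5.png',np.hstack([cv2.resize(a[165:255,225:325],None,fx=4,fy=4) for a in (p0,p)]))
b=o['position']
for a,e in((b[2]-.134,b[2]-.09),(b[2]-.03,b[2]-.02)):
    k=(np.hypot(vx-b[0],vy-b[1])<.045)&(vz>a)&(vz<e);Q=V[k];print(len(Q),((Q.min(0)+Q.max(0))/2).round(4),(Q.max(0)-Q.min(0)).round(4))
E
```

```text
t 17.55 pos [ 0.4066 -0.3109  0.3206] y [-0.001  0.002 -1.   ] jaw [ 0.994  0.109 -0.001] yaw 6.3 F [ 0.2  0.3 -2.3] w 0.0231 q [-0.7  -0.09  1.84  0.    1.4  -0.81]
((641.8135986328125, 44.5265007019043), 36.52473831176758)
363 [ 0.411  -0.312   0.2094] [0.0452 0.0486 0.0423]
6 [ 0.4086 -0.3118  0.293 ] [0.0039 0.0055 0.0035]
```

View pics/s5.png

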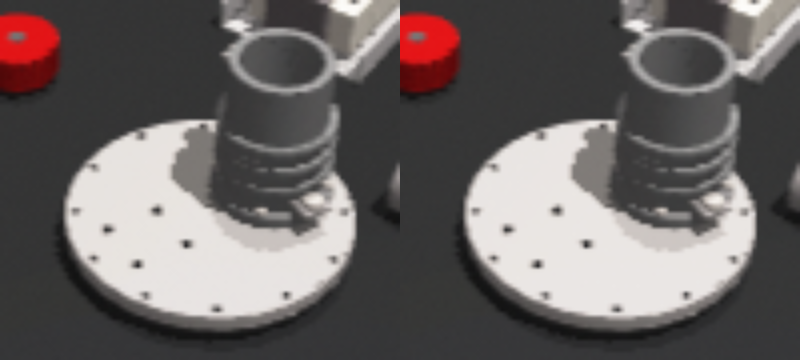

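The turntable and holder are unchanged (the two crops match). Lowering in front of the fork and sliding in.

{"method": "carry_out", "body": {"commands": "0 0 -4 0 0 0 1;0 0 -8 0 0 0 1;0 0 -12 0 0 0 1;0 0 -14.5 0 0 0 1;0 0 -15.5 0 0 0 1;0 0 -15.5 0 0 0 1;0 0 -15.5 0 0 0 1"}}

```text
clock: 18.3
position: [0.4075, -0.3123, 0.1681]
tcp_rot: [-0.527, 0.471, -0.473, 0.527]
ft_force: [-0.5, 0.6, -2.3]
gripper_width: 0.0233
```

{"method": "carry_out", "body": {"commands": "1.5 0 0 0 0 0 1;3 0.1 0 0 0 0 1;4 0.1 0 0 0 0 1;5 0.2 0 0 0 0 1;6 0.2 0 0 0 0 1;7 0.2 0 0 0 0 1;7.7 0.2 0 0 0 0 1;7.7 0.2 0 0 0 0 1;7.7 0.2 0 0 0 0 1"}}

```text
clock: 19.2
position: [0.4831, -0.3099, 0.1665]
tcp_rot: [0.527, -0.472, 0.472, -0.526]
ft_force: [-0.5, 0.1, -2.0]
gripper_width: 0.0233
```

Now lower onto the prongs; contact is expected near z≈0.157.

{"method": "carry_out", "body": {"commands": "0 0 -0.4 0 0 0 1;0 0 -0.7 0 0 0 1;0 0 -0.9 0 0 0 1;0 0 -1.0 0 0 0 1;0 0 -1.0 0 0 0 1"}}

```text
clock: 19.7
position: [0.483, -0.3099, 0.1564]
tcp_rot: [0.526, -0.472, 0.472, -0.526]
ft_force: [-0.4, -0.1, -2.2]
gripper_width: 0.0229
```

{"method": "carry_out", "body": {"commands": "0 0 -0.2 0 0 0 1;0 0 -0.2 0 0 0 1"}}

```text
clock: 19.9
position: [0.4835, -0.3101, 0.1549]
tcp_rot: [-0.526, 0.472, -0.472, 0.526]
ft_force: [-0.4, 0.3, -2.0]
gripper_width: 0.0238
```

{"method": "carry_out", "body": {"commands": "0 0 -0.1 0 0 0 1;0 0 -0.1 0 0 0 1;0 0 -0.2 0 0 0 1;0 0 -0.2 0 0 0 1"}}

```text
clock: 20.3
position: [0.4836, -0.3101, 0.1548]
tcp_rot: [-0.526, 0.472, -0.472, 0.526]
ft_force: [-3.8, 2.7, 9.5]
gripper_width: 0.0229
```

```bash
python3 - <<'E'
from h import *
st(); p,d,c=cap('scene'); cv2.imwrite('pics/s6.png',cv2.resize(p[150:300,90:240],None,fx=3.8,fy=3.8,interpolation=cv2.INTER_CUBIC))
E
```

```text
t 20.3 pos [ 0.4836 -0.3101  0.1548] y [ 0.001 -0.001 -1.   ] jaw [0.994 0.108 0.001] yaw 6.2 F [-3.8  2.7  9.5] w 0.0229 q [-0.61  0.14  1.91 -0.    1.09 -0.72]
```

View pics/s6.png

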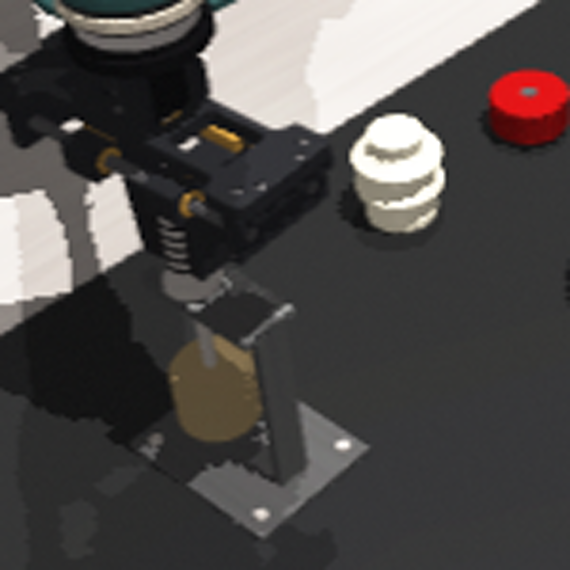

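The picture shows the stem between the prongs and the shoulder on them, with contact felt. I'll ease off, release and rise.

{"method": "carry_out", "body": {"commands": "0 0 0.15 0 0 0 1;0 0 0.15 0 0 0 1;0 0 0.15 0 0 0 3;0 0 0.15 0 0 0 5;0 0 0.15 0 0 0 8;0 0 0.15 0 0 0 8.8;0 0 0.15 0 0 0 8.8;0 0 0.15 0 0 0 8.8;0 0 0.15 0 0 0 8.8;0 0 3 0 0 0 8.8;0 0 7 0 0 0 8.8;0 0 12 0 0 0 8.8;0 0 12 0 0 0 8.8;0 0 12 0 0 0 8.8"}}

```text
clock: 21.75
position: [0.4843, -0.3106, 0.275]
tcp_rot: [-0.526, 0.471, -0.474, 0.527]
ft_force: [-0.9, 0.4, 0.1]
gripper_width: 0.088
```

```bash
python3 - <<'E'
from h import *
st(); p,d,c=cap('wrist'); W=cloud(d,c); x,y,z=W[...,0],W[...,1],W[...,2]
m=(abs(x-.50)<.1)&(abs(y+.31)<.06)&(z>.196)&(z<.212); P=W[m]; print('brush top',len(P),P[:,2].max(),cv2.minAreaRect((P[:,:2]*1000).astype(np.float32)))
p,d,c=cap('top'); V=cloud(d,c)
f=np.load('top.npz'); df=cv2.absdiff(p,f['p']).max(2); s=cap('scene'); W=cloud(s[1],s[2])
for nm,U in(('top',V),('scene',W)):
  k=(abs(U[...,0]-.54)<.07)&(abs(U[...,1]-.284)<.08)&(U[...,2]>.088)&(U[...,2]<.11)
  a=Ro.from_euler('z',-6.2,degrees=True).apply(U[k]-[.5397,.2838,0])
  for yy in(.054,.018,-.018,-.054):
    q=a[abs(a[:,1]-yy)<.016]; print(nm,yy,len(q),q.mean(0).round(3) if len(q) else '')
o=np.zeros((384,700,3),np.uint8)
cv2.imwrite('pics/end.png',np.vstack([cv2.resize(p[70:310,50:470],(514,294)),cv2.resize(s[0][100:350],(514,251))]))
E
```

```text
t 21.75 pos [ 0.4843 -0.3106  0.275 ] y [ 0.004 -0.003 -1.   ] jaw [0.994 0.108 0.003] yaw 6.2 F [-0.9  0.4  0.1] w 0.088 q [-0.61  0.05  1.78 -0.    1.3  -0.72]
brush top 752 0.20792227856600862 ((484.0996398925781, -308.2966613769531), (22.697816848754883, 22.683292388916016), 6.25694465637207)
top 0.054 21 [0.008 0.051 0.094]
top 0.018 48 [-0.014  0.016  0.096]
top -0.018 19 [-0.013 -0.021  0.095]
top -0.054 18 [ 0.008 -0.057  0.095]
scene 0.054 14 [0.011 0.051 0.097]
scene 0.018 33 [-0.01   0.016  0.096]
scene -0.018 20 [-0.01  -0.02   0.094]
scene -0.054 18 [ 0.011 -0.057  0.096]
```

View pics/end.png

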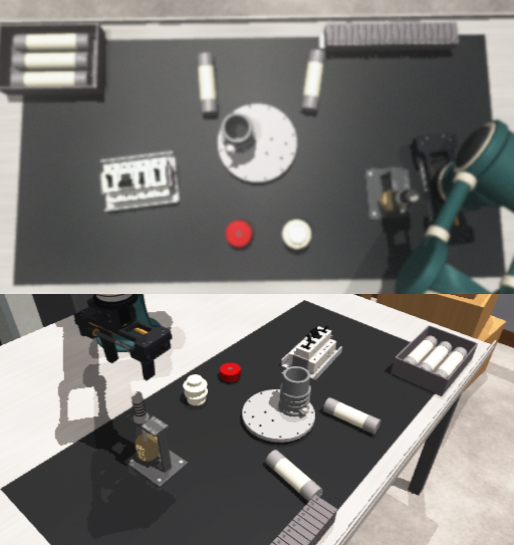

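The brush is hanging in the fork where it started (top within 1 mm, same height). The breaker is off and the other parts look unmoved. Handing in.

```bash
python3 -c "
from h import *
print(bot.job_done())"
```

```text
the job is handed in; nothing more can be done
None
```

The job is done and handed in at about 22 s of the 72 s allowed.

- **Breaker:** I pushed only the two-pole handle to its front stop. The last top and scene views show it off, leaning like the breaker that was already off. The other three are as they started.
- **Scrubbing:** I made three strokes in the bore. Each went from felt contact with the bottom (about 5 N) up until the brush's lower end was within about 4 mm of the mouth. Side force read at the stops was about 5 N at most, below the 8 N or so that turns the holder. Before and after pictures of the turntable match.
- **Brush:** It hangs in the fork again, with its top within about 1 mm of where it started. The gripper was open and well clear when I handed in.
- **Parts lying about:** I judged these by eye in the last pictures, where they look unmoved. I did not measure them.
- **Disagreements:** The camera estimates of the bore and brush positions differed by about 2–3 mm. That was within the clearance, so I used compromise values. No check failed.

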